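Slacken the left-hand clamp knob over the heat sink

ROBOT

A 6-joint arm with a two-finger parallel gripper is mounted at the origin on the work surface. World frame = base frame: x ahead of the robot, y to its left, z up, the work surface at z = 0. Lengths are in m, angles in rad, forces in N, time in s.
With the tool pointing down it reaches from about 0.375 to 0.975 m from the base axis. Payload 3.8 kg.
Tool frame: the origin (TCP) lies midway between the tips of the shut fingers; the grasp point (between the pads) lies 19 mm behind it; x points along the fingers, z is the direction in which the jaws open and shut, and the axes are right-handed (so a half turn about x gives the same grasp; the last joint's range is limited). The gripper opens to 85 mm and grips with 20 to 120 N. Pads are 22 mm wide; open, the fingers measure 114 mm over their backs; the gripper's body (76 mm by 85 mm) begins 54 mm behind the grasp point. The pads swing forward as they close: fully open they stand 13 mm farther back than shut.
Start: joints at [-1.359, 0.264, 1.604, -0, 1.274, -0.037], TCP at [0.166, -0.654, 0.231] pointing down, gripper open.
Joint ranges: [-2.63, 2.63], [-0.94, 2.18], [0.31, 2.57], [-1.31, 4.45], [0, 2.66], [-2.55, 2.55]. Speed limits (rad/s): [2.57, 2.57, 3.14, 3.14, 3.14, 3.14].

INTERFACE

Orientations are given as a rotation vector (axis times angle).
In Python, from workcell import * gives the robot as it stands. The module is installed in compiled form; this text tells all that it offers.
- The arm moves only by the tool carry_out, never from a script. Its arguments are lists of equal length, an entry for each row: "offset": the shift along the tool's x, y, z in cm, a list of three; "delta_rot": the turn, a rotation vector about the tool's x, y, z in degrees, a list of three. A call has exactly 5 rows; each row shifts and turns the commanded pose from where the row before left it, along the tool's axes as they then stand; what a row does not reach is not made up. A row lasts 1/12 s, in which the tool goes at most 41.7 mm and 7.16 degrees, less where a joint would pass 70% of its speed; a pose out of reach is approached as far as the arm can. A call is refused whole if a number of a shift passes 4.17 or a number of a turn 7.16, either way. A call with a gripper value outside its range is refused whole. "fingers" is the opening, from -1 (shut) to 1 (fully open), set as the call begins (left out, the last holds). The fingers move at their own pace and stop on an object; "newtons" is the grip in N (left out, the last holds). Time passes only in rows, so rows that do not move let the fingers close, or fill a call up. It gives the time, the measured TCP pose, the force and the opening at its end, in the units of the state.
- read_state(): the state, without advancing time (a new reading comes with each control period).
- read_camera(name): name is "scene" or "top" or "wrist"; returns (picture, depth): 384x512x3 uint8, red, green, blue; 384x512 float32, m along the optical axis (not along the pixel's ray), 0 where there is no reading.
- get_calibration(name): a dict with "fx", "fy", "cx", "cy" (pixels), "R" (3x3) and "t" (3): a world point X has camera coordinates R X + t; the wrist camera has in their place "mount" (4x4, takes a point from camera to tool coordinates, whose origin is the TCP and whose axes are the tool frame's). Camera axes: x right, y down, z forward; pixel columns grow to the right and rows downward; lengths in m; the calibration is good to about 2 mm. A picture is of the moment at which its call begins: read the wrist's pose just before it. get_calibration takes no time and is no camera call.
- finish_job(): hands the job in, once; it reports no verdict.
The state is a dict: "time": time; "q": joint angles; "joint_vel": joint speeds; "joint_torque": joint torques, N m; "tool_pos": TCP position; "tcp_rot": TCP orientation; "wrist_force": force on the tool from outside, world axes, zero at the start; "torque": the same for the moment, N m; "width": opening from 0.0 (shut) to 1.0 (fully open).
Only numpy, scipy, OpenCV 4.12 (cv2) and the standard library are available. Lean on these libraries where they do the work, as an engineer would, in place of code of your own. Each camera call takes 0.05 s, during which the arm holds its last target. There are 200 camera calls.

TASK

Free the finned aluminium heat sink from its strap clamp: its wing knob has a left-hand thread, so loosen it by turning it clockwise, seen from above, by about 70 degrees, then let go. Leave the heat sink lying in its clamp, and leave the other clamp, the one holding the circuit board, tight.

Things in the scene. Friction and masses are not known exactly. Their poses are not given: they have to be found in the camera images.
- sink_knob (a joint): black wing knob of the clamp holding the heat sink, in rad: 0 = tight (stop), grows CLOCKWISE seen from above (left-hand thread: this loosens), stop at 1.75; starts 0 to 0.1. Friction 0.06 N m, stays where left; rises 1.6 mm per rad with the strap. Clamp: steel base plate 150 x 80 x 12 mm fixed to the bench, strap 94 x 26 mm with its top at 42 mm, knob on an upright stud through it.
- sink_knob_grip (a point): grip point on that knob's vertical axis, 82 mm above the bench when tight. The knob is an upright flat bar, 50 long, 12 thick, from 56 to 94 mm above the bench, on a hub 22 mm across below it. The point turns with the knob: x along the 50 mm, y across the 12 mm, z up. The bar lies along the strap when tight. Within 100 mm of the axis all else is lower than 50 mm.
- heatsink: bare aluminium heat sink, loose, about 0.3 kg, 60 x 70 x 34 mm, under the strap's end on the clamp's base plate: a flat land 20 mm high towards the knob, nine upright fins beyond it. Origin at the centre of its underside, z up; the knob's axis is 60 mm from it along its own -x.
- board_knob (a joint): the same wing knob on the other, equal clamp, which holds a green circuit board with black chips; rad, 0 = tight, grows clockwise, starts 0 to 0.1. It must stay tight. Either clamp may stand on the left or on the right.

How it is judged:
At the end, for the whole second after the job is handed in: The heat sink clamp's knob stands at least 0.95 rad clockwise from tight (anything up to its stop will do) and at rest, the circuit board clamp's knob is still within 0.25 rad of tight, and the heat sink lies flat within 15 mm of where it started (value of joint sink_knob above 0.95 rad and velocity of joint sink_knob between -0.05 and 0.05 rad/s and value of joint board_knob below 0.25 rad and distance of heatsink from where it was at the start of the episode below 0.015 m and angle between heatsink's own z axis and vertical below 0.17 rad); the robot touches nothing.
It fails at once if the circuit board's knob is loosened (turned past 0.25 rad) (value of joint board_knob above 0.25 rad).
It fails at once if the heat sink is shifted by more than 20 mm (distance of heatsink from where it was at the start of the episode above 0.02 m).
It also fails if it takes over 30 s, if anything falls off the work surface, if the arm or the gripper's body presses on something with over 40 N, if the wrist force passes 120 N, or if a joint passes its speed limit or range.

## Working session

There is one attempt and no reset: what is moved stays moved. The work goes in short steps, Python scripts to look and compute and a tool call to move; the robot and the scene stay as the last step left them, time stands still between calls to the robot, and variables do not carry over. Pictures are saved under pics/ and viewed, about 8 in all and at most 12, crops included, and the job is handed in when it is done.

Besides the shell and the picture viewer there is one more tool, called after ">>>" as a command line: name --argument value ..., lists and objects as JSON in quotes. carry_out: Moves the arm, as the interface text tells. Its arguments: {"type":"object","properties":{"offset":{"type":"array"},"delta_rot":{"type":"array"},"fingers":{"type":"number"},"newtons":{"type":"number"}},"required":["offset","delta_rot"]}

```bash
mkdir -p pics; python3 - <<'E'
from workcell import *
import cv2,numpy as np
s=read_state();print(s)
for n in("top","scene"):
    p,d=read_camera(n);np.savez(n,p=p,d=d);cv2.imwrite(f"pics/{n}0.png",p[...,::-1])
    print(n,get_calibration(n))
print(get_calibration("wrist"))
E
```

```text
{'time': 0.0, 'q': array([-1.35888501e+00,  2.64736429e-01,  1.60540806e+00, -2.49839666e-05,
        1.27369398e+00, -3.68898467e-02]), 'joint_vel': array([ 1.28390061e-03,  1.64403372e-03,  2.61181512e-04, -1.16396359e-06,
        7.01567365e-04,  3.74170350e-04]), 'joint_torque': array([ 3.58945208e-04, -5.15102541e+01, -3.67312396e+01, -1.68014240e-04,
        1.29829621e-02, -2.19046626e-05]), 'tool_pos': array([ 0.16605321, -0.6534863 ,  0.22995491]), 'tcp_rot': array([ 1.0254304 ,  1.31846439, -1.02305313]), 'wrist_force': array([ 0.30483492,  0.26260978, -0.00509951]), 'torque': array([-0.04399694,  0.05110157, -0.01765815]), 'width': 0.9992845102083777}
top {'fx': 433.1495348560986, 'fy': 433.1495348560986, 'cx': 250.52587932528687, 'cy': 188.75893077185455, 'R': array([[ 0.03002065, -0.99950612,  0.00928806],
       [-0.98345233, -0.03119684, -0.17846081],
       [ 0.17866244, -0.00377685, -0.98390318]]), 't': array([-0.00261647,  0.57072064,  0.93359138])}
scene {'fx': 405.71097918455797, 'fy': 405.71097918455797, 'cx': 251.6210849325605, 'cy': 191.238220607265, 'R': array([[ 0.20776728,  0.97809791,  0.01253914],
       [ 0.82290267, -0.16784176, -0.54282625],
       [-0.52883264,  0.12310002, -0.83975141]]), 't': array([-0.10716252, -0.42705519,  1.20901822])}
{'fx': 327.4353562005787, 'fy': 327.4353562005787, 'cx': 252.37004075562027, 'cy': 190.6347085239213, 'mount': array([[ 3.92719996e-04, -2.58643640e-01,  9.65972729e-01,
        -1.42177544e-01],
       [ 1.95854767e-05, -9.65972801e-01, -2.58643668e-01,
         6.51809108e-02],
       [ 9.99999923e-01,  1.20493577e-04, -3.74291176e-04,
        -2.00982793e-03],
       [ 0.00000000e+00,  0.00000000e+00,  0.00000000e+00,
         1.00000000e+00]])}
```

View pics/top0.png

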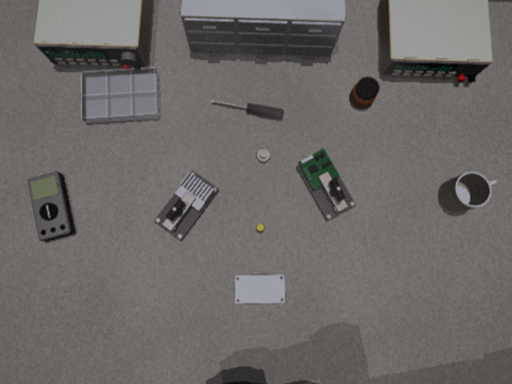

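The top view shows the heat sink clamp on the left with its knob near (179,210), and the board clamp on the right with its knob near (336,190). Next I'll measure the left knob from depth.

```bash
python3 - <<'E'
from workcell import *
import cv2,numpy as np
f=np.load("top.npz");p,d=f['p'],f['d'];c=get_calibration("top")
v,u=np.mgrid[:384,:512]
X=np.stack([(u-c['cx'])/c['fx']*d,(v-c['cy'])/c['fy']*d,d],-1)
W=(X-c['t'])@c['R']
roi=np.zeros(d.shape,bool);roi[165:245,150:222]=1
def rep(m,n):
    P=W[m];r=cv2.minAreaRect((P[:,:2]*1000).astype(np.float32));e,V=np.linalg.eigh(np.cov(P[:,:2].T))
    print(n,m.sum(),P.mean(0).round(4),'z',P[:,2].min().round(3),P[:,2].max().round(3),r,'axis deg',np.degrees(np.arctan2(V[1,1],V[0,1])))
z=W[...,2]
rep(roi&(z>.075)&(z<.11),'knob top')
rep(roi&(z>.008),'all')
rep(roi&(z>.025)&(z<.05)&(p.mean(-1)>130),'strap/fins')
rep(roi&(z>.008)&(z<.018),'base')
print(np.round(z[205:216,170:192]*1000).astype(int))
img=p[150:260,140:350];cv2.imwrite("pics/crop.png",cv2.resize(img[...,::-1],None,fx=3.8,fy=3.8,interpolation=cv2.INTER_CUBIC))
E
```

```text
knob top 158 [0.5135 0.1775 0.0915] z 0.076 0.097 ((514.464599609375, 178.4808349609375), (12.635174751281738, 49.68524932861328), 54.45058822631836) axis deg 145.24766469804118
all 2187 [0.531  0.1608 0.0409] z 0.008 1.02 ((490.8624572753906, 98.59799194335938), (240.06198120117188, 149.88150024414062), 56.07752227783203) axis deg 150.62510888395528
strap/fins 596 [0.5489 0.1548 0.0387] z 0.026 0.049 ((534.6575927734375, 166.49053955078125), (70.33767700195312, 132.9111328125), 55.512882232666016) axis deg 146.75843469772653
base 895 [0.5159 0.1698 0.0121] z 0.008 0.018 ((535.3732299804688, 164.7552490234375), (80.62603759765625, 149.89219665527344), 56.11394119262695) axis deg 140.4198278771962
[[  13   13    9   14   91   94   94   94   96   93   93   87   76   69
    44   42   41   42   40   41   35   27]
 [  11   11   12   90   96   93   94   91   93   90   87   78   70   62
    42   42   39   40   42   37   11   13]
 [  11   11   94   92   95   95   94   96   92   87   81   72   64   43
    47   42   43   41   40   13   13   13]
 [  15   13   96   96   94   95   94   95   91   
[... 171 characters left out ...]
 13   13]
 [  94   94   94   92   91   94   94   85   76   71   63   54   45   40
  1020   41   40   12    9   17    9   13]
 [  95   94   96   94   95   94   88   76   68   59   57   56   48   41
    42   42   11    9   10   14   14   12]
 [  94   93   95   93   96   87   81   72   66   54   56   56   46   47
    40   35   15   11   14   14   10   14]
 [  93   94   94   93   90   83   74   65   56   55   56   52   44   42
    38   12   12   11   12   14   11   13]
 [  95   95   92   91   86   78   68   60   54   55   53   45   42   37
    13   13   11   14    9   15   11   12]
 [  96   93   91   87   82   66   59   53   53   52   45   41   42   11
    12   12   13    8   14   13   10   15]]
```

View pics/crop.png

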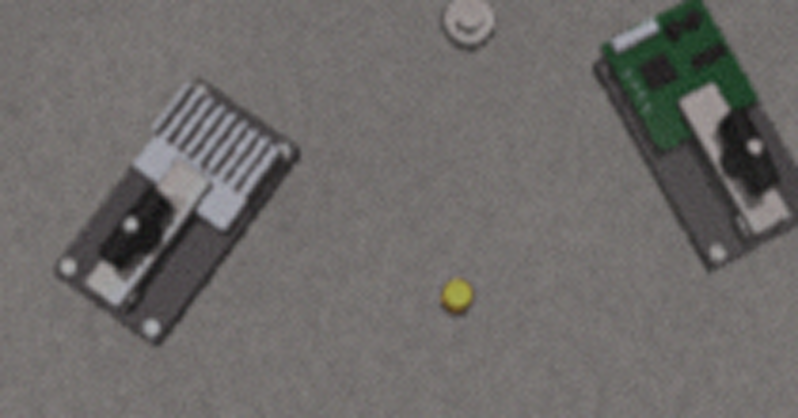

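```bash
cat > h.py <<'E'
from workcell import *
import numpy as np
from scipy.spatial.transform import Rotation as Ro
def plan(x,y,z,heading):
    s=read_state();R=Ro.from_rotvec(s['tcp_rot']).as_matrix();p=s['tool_pos']
    print('t',s['time'],'pos',p.round(4),'q',s['q'].round(3),'F',s['wrist_force'].round(1),'w',s['width'])
    h=np.degrees(np.arctan2(R[1,2],R[0,2]));print('x axis',R[:,0].round(3),'z heading',h)
    print('offset cm now',((R.T@(np.array([x,y,z])-p))*100).round(2),'turn about tool x (deg)',[(h-g+90)%180-90 for g in heading])
E
python3 -c "
from h import *
plan(.5145,.1785,.2,[54.5])"
```

```text
t 0.1 pos [ 0.1661 -0.6536  0.2301] q [-1.359  0.265  1.605  0.     1.274 -0.037] F [ 0.3 -0.1 -0.2] w 1.0004710003222728
x axis [-0.     0.002 -1.   ] z heading -75.74531580833697
offset cm now [  3.16  54.26 -72.06] turn about tool x (deg) [np.float64(49.754684191663046)]
```

>>> carry_out --offset '[[0,2.45,-3.25],[0,2.45,-3.25],[0,2.45,-3.25],[0,2.45,-3.25],[0,2.45,-3.25]]' --delta_rot '[[0,0,0],[0,0,0],[0,0,0],[0,0,0],[0,0,0]]'

```text
time: 0.52
tool_pos: [0.245, -0.4645, 0.2305]
tcp_rot: [1.025, 1.317, -1.024]
wrist_force: [1.2, -0.2, 0.7]
width: 0.997
```

>>> carry_out --offset '[[0,2.45,-3.25],[0,2.45,-3.25],[0,2.45,-3.25],[0,2.45,-3.25],[0,2.45,-3.25]]' --delta_rot '[[0,0,0],[0,0,0],[0,0,0],[0,0,0],[0,0,0]]'

```text
time: 0.93
tool_pos: [0.3236, -0.2769, 0.2309]
tcp_rot: [1.025, 1.317, -1.024]
wrist_force: [1.9, 0.1, 0.8]
width: 1.002
```

>>> carry_out --offset '[[0,2.45,-3.25],[0,2.45,-3.25],[0,2.45,-3.25],[0,2.45,-3.25],[0,2.45,-3.25]]' --delta_rot '[[0,0,0],[0,0,0],[0,0,0],[0,0,0],[0,0,0]]'

```text
time: 1.35
tool_pos: [0.4023, -0.0892, 0.2312]
tcp_rot: [1.024, 1.316, -1.024]
wrist_force: [0.6, -0.4, -0.2]
width: 1.0
```

>>> carry_out --offset '[[0,2.45,-3.25],[0,2.45,-3.25],[0,2.45,-3.25],[0,2.45,-3.25],[0,2.45,-3.25]]' --delta_rot '[[0,0,0],[0,0,0],[0,0,0],[0,0,0],[0,0,0]]'

```text
time: 1.77
tool_pos: [0.481, 0.0986, 0.231]
tcp_rot: [1.023, 1.317, -1.024]
wrist_force: [1.0, -0.6, -0.2]
width: 0.999
```

>>> carry_out --offset '[[0,0,0],[0,0,0],[0,0,0],[0,0,0],[0,0,0]]' --delta_rot '[[-7,0,0],[-7,0,0],[-7,0,0],[-7,0,0],[-7,0,0]]'

```text
time: 2.18
tool_pos: [0.4806, 0.0967, 0.2307]
tcp_rot: [0.551, 1.501, -0.552]
wrist_force: [-0.6, -0.1, 0.7]
width: 1.002
```

>>> carry_out --offset '[[0,0,0],[0,0,0],[0,0,0],[0,0,0],[0,0,0]]' --delta_rot '[[-7,0,0],[-7,0,0],[-7,0,0],[-7,0,0],[-7,0,0]]'

```text
time: 2.6
tool_pos: [0.4806, 0.0964, 0.2308]
tcp_rot: [0.074, 1.57, -0.074]
wrist_force: [-0.2, 1.1, 0.1]
width: 1.004
```

>>> carry_out --offset '[[0,0,0],[0,0,0],[0,0,0],[0,0,0],[0,0,0]]' --delta_rot '[[-7,0,0],[-7,0,0],[-7,0,0],[-7,0,0],[-7,0,0]]'

```text
time: 3.02
tool_pos: [0.4806, 0.0964, 0.2307]
tcp_rot: [-0.405, 1.534, 0.405]
wrist_force: [0.6, -0.6, -0.8]
width: 0.997
```

>>> carry_out --offset '[[0,0,0],[0,0,0],[0,0,0],[0,0,0],[0,0,0]]' --delta_rot '[[-7,0,0],[-7,0,0],[-7,0,0],[-4,0,0],[0,0,0]]'

```text
time: 3.43
tool_pos: [0.4807, 0.0963, 0.2308]
tcp_rot: [-0.74, 1.442, 0.74]
wrist_force: [0.3, 0.4, 0.1]
width: 0.996
```

```bash
python3 -c "
from h import *
plan(.5145,.1785,.2,[54.5])"
```

```text
t 3.4333 pos [0.4807 0.0963 0.2308] q [ 0.147 -0.09   1.988 -0.     1.245 -0.802] F [0.3 0.4 0.1] w 0.9964815124298407
x axis [-0.001 -0.    -1.   ] z heading 54.34746110869028
offset cm now [3.07 2.04 8.65] turn about tool x (deg) [np.float64(-0.15253889130971743)]
```

>>> carry_out --offset '[[0.6,0.5,2.16],[0.6,0.5,2.16],[0.6,0.5,2.16],[0.6,0.5,2.16],[0.6,0,0]]' --delta_rot '[[0,0,0],[0,0,0],[0,0,0],[0,0,0],[0,0,0]]'

```text
time: 3.85
tool_pos: [0.5164, 0.1812, 0.2009]
tcp_rot: [-0.737, 1.44, 0.739]
wrist_force: [-0.2, -0.8, -1.1]
width: 1.001
```

```bash
python3 - <<'E'
from h import *
import cv2
plan(.5145,.1785,.094,[54.5])
s=read_state();p,d=read_camera("wrist");cv2.imwrite("pics/w1.png",p[...,::-1])
c=get_calibration("wrist");M=c['mount'];R=Ro.from_rotvec(s['tcp_rot']).as_matrix()
v,u=np.mgrid[:384,:512]
X=np.stack([(u-c['cx'])/c['fx']*d,(v-c['cy'])/c['fy']*d,d],-1)
W=(X@M[:3,:3].T+M[:3,3])@R.T+s['tool_pos'];z=W[...,2]
m=(d>0)&(z>.088)&(z<.1)&(np.hypot(W[...,0]-.5145,W[...,1]-.1785)<.04)
P=W[m];print(m.sum(),P.mean(0),cv2.minAreaRect((P[:,:2]*1000).astype(np.float32)),u[m].mean(),v[m].mean(),np.median(P[:,2]))
E
```

```text
t 3.85 pos [0.5164 0.1812 0.2009] q [ 0.291  0.044  1.914  0.002  1.183 -0.656] F [-0.2 -0.8 -1.1] w 1.0005624526596493
x axis [ 0.001  0.002 -1.   ] z heading 54.22757371253421
offset cm now [10.68 -0.   -0.35] turn about tool x (deg) [np.float64(-0.272426287465791)]
901 [0.51249928 0.18163918 0.09307258] ((513.4091796875, 180.8898468017578), (11.989004135131836, 49.4282341003418), 55.45794677734375) 248.05105438401776 186.26859045504995 0.09323368407571153
```

View pics/w1.png

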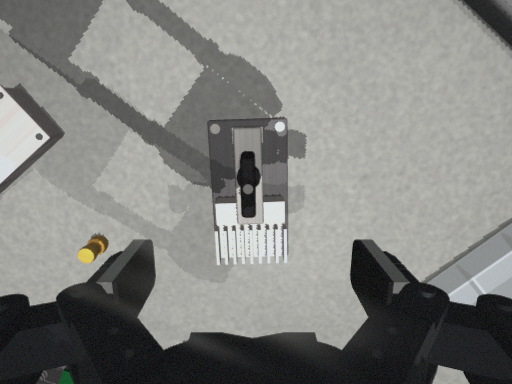

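The wrist view shows the sink knob at about (248,186), its bar square to the jaws and nothing near the finger paths. The two measurements agree to 2.6 mm, so I'll use their mean, (0.514, 0.180), and go down.

>>> carry_out --offset '[[2.0,0.1,-0.2],[2.0,0,0],[2.0,0,0],[2.0,0,0],[2.0,0,0]]' --delta_rot '[[-0.5,0,0],[0,0,0],[0,0,0],[0,0,0],[0,0,0]]'

```text
time: 4.32
tool_pos: [0.5128, 0.1763, 0.1004]
tcp_rot: [-0.744, 1.44, 0.744]
wrist_force: [-0.2, 0.2, 0.4]
width: 1.0
```

```bash
python3 -c "
from h import *
plan(.514,.180,.064,[55])"
```

```text
t 4.3167 pos [0.5128 0.1763 0.1004] q [ 0.285  0.135  2.015 -0.     0.992 -0.668] F [-0.2  0.2  0.4] w 1.0000556711361834
x axis [-0. -0. -1.] z heading 54.64293477555404
offset cm now [3.64 0.11 0.37] turn about tool x (deg) [np.float64(-0.3570652244459609)]
```

>>> carry_out --offset '[[0.9,0.1,0.25],[0.9,0,0],[0.9,0,0],[0.9,0,0],[0,0,0]]' --delta_rot '[[0,0,0],[0,0,0],[0,0,0],[0,0,0],[0,0,0]]'

```text
time: 4.73
tool_pos: [0.5131, 0.1794, 0.0639]
tcp_rot: [-0.745, 1.441, 0.746]
wrist_force: [-0.8, 0.2, -0.6]
width: 1.001
```

>>> carry_out --offset '[[0,0,0],[0,0,0],[0,0,0],[0,0,0],[0,0,0]]' --delta_rot '[[0,0,0],[0,0,0],[0,0,0],[0,0,0],[0,0,0]]' --fingers -1 --newtons 40

```text
time: 5.15
tool_pos: [0.5144, 0.18, 0.0659]
tcp_rot: [-0.745, 1.438, 0.745]
wrist_force: [0.8, -0.2, -0.1]
width: 0.299
```

>>> carry_out --offset '[[0,0,0],[0,0,0],[0,0,0],[0,0,0],[0,0,0]]' --delta_rot '[[0,0,0],[0,0,0],[0,0,0],[0,0,0],[0,0,0]]'

```text
time: 5.57
tool_pos: [0.5138, 0.1793, 0.0659]
tcp_rot: [-0.746, 1.44, 0.745]
wrist_force: [-2.9, -2.5, 6.0]
width: 0.133
```

```bash
python3 -c "
from h import *
plan(.514,.180,.064,[55]);print(read_state()['torque'])"
```

```text
t 5.5667 pos [0.5138 0.1793 0.0659] q [ 2.910e-01  1.820e-01  2.035e+00 -1.000e-03  9.260e-01 -6.650e-01] F [-2.9 -2.5  6. ] w 0.13320664473749264
x axis [-0.    -0.001 -1.   ] z heading 54.77910703068141
offset cm now [0.19 0.02 0.07] turn about tool x (deg) [np.float64(-0.2208929693185837)]
[-0.4762362   0.47159306  0.01181697]
```

The knob is gripped (11 mm opening, small forces). I'll turn it clockwise, which is + about tool x, and follow the rise.

>>> carry_out --offset '[[-0.015,0,0],[-0.015,0,0],[-0.015,0,0],[-0.015,0,0],[-0.015,0,0]]' --delta_rot '[[5,0,0],[5,0,0],[5,0,0],[5,0,0],[5,0,0]]'

```text
time: 5.98
tool_pos: [0.5141, 0.1795, 0.0666]
tcp_rot: [-0.404, 1.533, 0.403]
wrist_force: [-1.3, -2.6, 4.1]
width: 0.136
```

>>> carry_out --offset '[[-0.015,0,0],[-0.015,0,0],[-0.015,0,0],[-0.015,0,0],[-0.015,0,0]]' --delta_rot '[[5,0,0],[5,0,0],[5,0,0],[5,0,0],[5,0,0]]'

```text
time: 6.4
tool_pos: [0.5145, 0.1796, 0.0673]
tcp_rot: [-0.062, 1.569, 0.062]
wrist_force: [0.1, -2.2, 3.5]
width: 0.129
```

>>> carry_out --offset '[[-0.015,0,0],[-0.015,0,0],[-0.015,0,0],[-0.015,0,0],[-0.015,0,0]]' --delta_rot '[[5,0,0],[5,0,0],[5,0,0],[5,0,0],[4,0,0]]'

```text
time: 6.82
tool_pos: [0.5148, 0.1795, 0.068]
tcp_rot: [0.266, 1.552, -0.267]
wrist_force: [0.8, -2.2, 1.0]
width: 0.138
```

```bash
python3 -c "
from h import *
plan(.514,.180,.068,[-20]);print(read_state()['torque'])"
```

```text
t 6.8167 pos [0.5148 0.1795 0.068 ] q [ 2.900e-01  1.790e-01  2.033e+00 -1.000e-03  9.280e-01  6.310e-01] F [ 0.8 -2.2  1. ] w 0.13834403003400464
x axis [ 0.002 -0.    -1.   ] z heading -19.460625613145275
offset cm now [-0.    0.02 -0.09] turn about tool x (deg) [np.float64(0.5393743868547176)]
[-0.45717322 -0.26132429  0.08182705]
```

>>> carry_out --offset '[[0,0,0],[0,0,0],[0,0,0],[0,0,0],[0,0,0]]' --delta_rot '[[0,0,0],[0,0,0],[0,0,0],[0,0,0],[0,0,0]]' --fingers 1

```text
time: 7.23
tool_pos: [0.5138, 0.1799, 0.0674]
tcp_rot: [0.263, 1.555, -0.263]
wrist_force: [-0.4, 0.2, 0.3]
width: 0.833
```

>>> carry_out --offset '[[0,0,0],[0,0,0],[0,0,0],[-1,0,0],[-2,0,0]]' --delta_rot '[[0,0,0],[0,0,0],[0,0,0],[0,0,0],[0,0,0]]'

```text
time: 7.65
tool_pos: [0.5115, 0.1791, 0.0956]
tcp_rot: [0.262, 1.56, -0.266]
wrist_force: [-0.4, -0.1, -0.5]
width: 1.0
```

>>> carry_out --offset '[[-3,0,0],[-3,0,0],[-3,0,0],[-3,0,0],[0,0,0]]' --delta_rot '[[0,0,0],[0,0,0],[0,0,0],[0,0,0],[0,0,0]]'

```text
time: 8.07
tool_pos: [0.5182, 0.1811, 0.2262]
tcp_rot: [0.268, 1.543, -0.258]
wrist_force: [1.2, -0.2, 0.7]
width: 1.005
```

```bash
python3 - <<'E'
from h import *
import cv2
read_camera("wrist")
plan(.5145,.1785,.094,[-20])
s=read_state();p,d=read_camera("wrist");cv2.imwrite("pics/w2.png",p[...,::-1])
c=get_calibration("wrist");M=c['mount'];R=Ro.from_rotvec(s['tcp_rot']).as_matrix()
v,u=np.mgrid[:384,:512]
X=np.stack([(u-c['cx'])/c['fx']*d,(v-c['cy'])/c['fy']*d,d],-1)
W=(X@M[:3,:3].T+M[:3,3])@R.T+s['tool_pos'];z=W[...,2]
m=(d>0)&(z>.088)&(z<.1)&(np.hypot(W[...,0]-.5145,W[...,1]-.1785)<.04)
P=W[m];print(cv2.minAreaRect((P[:,:2]*1000).astype(np.float32)))
E
```

```text
t 8.1167 pos [0.5169 0.1807 0.2232] q [ 0.291  0.022  1.894 -0.     1.216  0.627] F [-0.2  0.2 -0.5] w 1.0015302154002819
x axis [ 0.009  0.003 -1.   ] z heading -19.23828100129537
offset cm now [12.92 -0.37 -0.26] turn about tool x (deg) [np.float64(0.7617189987046231)]
((514.1099243164062, 181.07513427734375), (49.339778900146484, 11.40723705291748), 70.86573791503906)
```

View pics/w2.png

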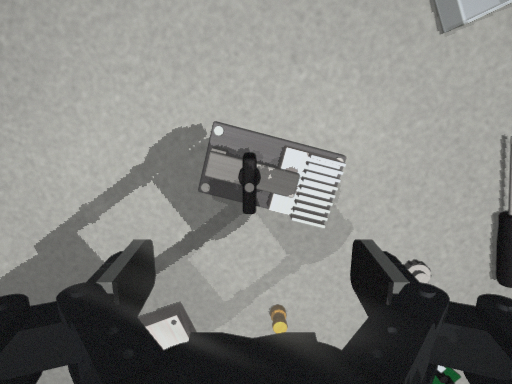

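The wrist view shows the bar at (249,183) lying across the strap, and the heat sink still under the strap, fins at about (318,188). The bar axis now reads 70.9°. The clamp axis is about 146°, so the knob is about 75° (1.3 rad) from tight. The gripper is clear.

```bash
python3 -c "
from workcell import *
print(finish_job())"
```

```text
the job is handed in; nothing more can be done
None
```

I loosened the heat sink's wing knob by turning it about 74° clockwise, then released it, raised the gripper about 15 cm clear and handed the job in at about 8 s.

- **Knob:** the last wrist measurement puts the bar at 70.9°, with the clamp axis at about 146°. That is about 75° (1.3 rad) from tight, above the 0.95 rad needed and below the 1.75 rad stop.
- **Heat sink:** the last wrist picture shows it still lying under the strap. I judged this by eye and did not measure its shift.
- **Board clamp:** I never went near it, and I did not measure its knob again at the end.
- **Forces:** the wrist readings at the end of each move were under about 8 N.
- **Disagreement:** the top and wrist cameras placed the knob's axis 2.6 mm apart. I used a point midway between them and the grip closed cleanly.

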